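# Hang up the ear defenders after grinding

## Task

First swing the arm of the hanger stand round until it lies squarely over the white mark on the stand's base. Then hang the ear defenders over the arm, the headband's crown pad resting on the bar between the post and the end knob with one ear cup on either side, and let go so that they hang still with the arm still over the mark. Set them down gently, and leave the clay plate, the jar and the roller where they are.

Things in the scene. Friction and masses are not known exactly. Their poses are not given: they have to be found in the camera images.
- stand: hanger stand, fixed to the table: round dark steel base 260 mm across and 12 mm thick, upright steel post 18 mm thick with a hub 28 mm thick on top (z 188 to 222 mm). Origin: centre of the base's underside, on the post's axis; z up. Its -y axis points from the post over the mark.
- mark (a point): middle of the white bar mark on top of the base: 30 mm wide, 50 mm long, lying radially, 100 mm from the post's axis along the stand's -y. The arm belongs straight above it.
- swing (a joint): swing of the arm about the post (rad), positive counter-clockwise seen from above; 0 = exactly over the mark; limits -1.5 and 0.5. It starts well off the mark on the negative side. Stiff swivel: it takes about 2 N at 150 mm from the post and stays where it is left.
- bar_hang (a point): point on the axis of the arm, 110 mm from the post's axis, 205 mm above the table. The arm is a level round steel bar 14 mm thick, its top at 212 mm, bare from 14 to 190 mm from the post's axis. The point turns with the arm: its y axis runs along the bar, -y pointing outwards to the free end.
- bar_tip (a point): outer end of the arm, on its axis, 204 mm from the post's axis: face of the black end knob, which is 24 mm thick and 14 mm long.
- muffs: ear defenders, rigid, about 0.26 kg, standing upright on their two cups: 172 mm across the cups (x), 70 mm deep (y), 185 mm high. Origin: centre of the underside, between the cups; z up to the crown, x from cup to cup, y across the headband. Cups 88 mm high, 84 mm gap between their cushions, open arch above up to the crown pad. Alike either way round.
- crown (a point): middle of the underside of the crown pad of the ear defenders, 163 mm above their origin. The pad is the padded block at the top of the headband: 60 mm long (x), 30 mm wide (y), 22 mm thick, its top 185 mm above the origin; it is the place to grip, across its 30 mm width, with the fingertips not reaching below its underside.
- plate: unfired grey clay plate, 210 mm across, 26 mm high, standing on the table; leave alone. Origin: centre of its underside.
- jar: glaze jar with a white lid, 64 mm thick, 90 mm high; leave alone. Origin: centre of its underside.
- roller: wooden clay roller lying down, 200 mm long (x), 32 mm thick; leave alone. Origin: below its middle, at table level.
Things that resemble listed ones, but are neither listed nor needed, are in the scene too. Of the things that look like the muffs, the middle-sized one is meant.

How it is judged:
By the outcome, as a careful person would: the job done as asked, in the order asked, and still so for the second after the job is handed in, with the robot touching nothing.
It also fails if it takes over 59 s, if anything falls off the work surface, if the arm or the gripper's body presses on something with over 40 N, if the wrist force passes 120 N, or if a joint passes its speed limit or range.

## Robot

A 6-joint arm with a two-finger parallel gripper is mounted at the origin on the work surface. World frame = base frame: x ahead of the robot, y to its left, z up, the work surface at z = 0. Lengths are in mm, angles in rad, forces in N, time in s.
With the tool pointing down it reaches from about 275 to 750 mm from the base axis. Payload 10.2 kg.
Tool frame: the origin (TCP) lies at the very end of the fingers, on their centre line; the grasp point (between the pads) lies 19 mm behind it; x points along the fingers, y is the direction in which the jaws open and shut, and the axes are right-handed (so a half turn about x gives the same grasp; the last joint's range is limited). The gripper opens to 85 mm and grips with 20 to 120 N. Pads are 22 mm wide; open, the fingers measure 114 mm over their backs; the gripper's body (76 mm by 85 mm) begins 54 mm behind the grasp point. The pads swing forward as they close: fully open they stand 13 mm farther back than shut.
Start: joints at [1.053, 0.313, 1.498, -0, 1.331, -0.223], TCP at [152.551, 502.354, 201.794] pointing down, gripper open.
Joint ranges: [-2.94, 2.94], [-0.97, 2.17], [0.19, 2.56], [-1.23, 4.37], [0.02, 3.11], [-2.88, 2.88]. Speed limits (rad/s): [2.39, 2.39, 3.01, 3.14, 3.14, 3.14].

## Interface

Orientations are given as a unit quaternion [w, x, y, z].
In Python, from rig import ctrl, viewer, finish_job gives the robot as it stands.
- The arm moves only by the tool carry_out, never from a script. Its argument "targets" is a list of rows, each an object of numbers: "x", "y", "z": the shift along the world's x, y, z in m; "ax", "ay", "az": the turn, a rotation vector about the world's x, y, z in rad; "hand": the opening, from -1 (shut) to 1 (fully open). A call has 1 to 5 rows; each row is the pose to reach, as a shift and turn from the pose commanded when the call began; what a row does not reach only later rows make up. A row lasts 1/8 s, in which the tool goes at most 62.5 mm and 10.7 degrees, less where a joint would pass 70% of its speed; a pose out of reach is approached as far as the arm can. A call with a gripper value outside its range is refused whole. The fingers move at their own pace and stop on an object; "grip_force" is the grip in N (left out, the last holds). Time passes only in rows, so rows that repeat a pose let the fingers close. It gives the time, the measured TCP pose, the force and the opening at its end, in the units of the state.
- ctrl.sense(): the state, without advancing time (a new reading comes with each control period).
- viewer.capture(name): name is "scene" or "top"; returns the picture (420x560x3 uint8, blue, green, red); there is no depth.
- viewer.camera_info(name): a dict with "fx", "fy", "cx", "cy" (pixels), "R" (3x3) and "t" (3): a world point X has camera coordinates R X + t. Camera axes: x right, y down, z forward; pixel columns grow to the right and rows downward; lengths in mm; the calibration is good to about 2 mm. A picture is of the moment at which its call begins. camera_info takes no time and is no camera call.
- finish_job(): hands the job in, once; it reports no verdict.
The state is a dict: "time_s": time; "joints": joint angles; "dq": joint speeds; "tau": joint torques, N m; "eef_pos": TCP position; "ee_rot": TCP orientation; "force": force on the tool from outside, world axes, zero at the start; "wrist_torque": the same for the moment, N m; "grip_width": opening from 0.0 (shut) to 1.0 (fully open).
Only numpy, scipy, OpenCV 4.12 (cv2) and the standard library are available. Lean on these libraries where they do the work, as an engineer would, in place of code of your own. Each camera call takes 0.05 s, during which the arm holds its last target. There are 200 camera calls.

## Working session

There is one attempt and no reset: what is moved stays moved. The work goes in short steps, Python scripts to look and compute and a tool call to move; the robot and the scene stay as the last step left them, time stands still between calls to the robot, and variables do not carry over. Pictures are saved under pics/ and viewed, about 8 in all and at most 12, crops included, and the job is handed in when it is done.

Besides the shell and the picture viewer there is one more tool, called after ">>>" as name(argument=value, ...), one argument or row to a line, values as JSON. carry_out: Moves the arm, as the interface text tells. Its arguments: {"type":"object","properties":{"targets":{"type":"array"},"grip_force":{"type":"number"}},"required":["targets"]}

```bash
mkdir -p pics && python3 - <<'E'
from rig import ctrl, viewer
import cv2, json
print(ctrl.sense())
for n in("scene","top"):
    im=viewer.capture(n); cv2.imwrite(f"pics/{n}0.png",im)
    print(n,viewer.camera_info(n))
E
```

```text
{'time_s': 0.0, 'joints': array([ 1.05258313e+00,  3.13453809e-01,  1.49842279e+00,  1.79217650e-05,
        1.33099386e+00, -2.23380056e-01]), 'dq': array([-0.0004733 ,  0.00044492, -0.00029155, -0.00086569,  0.00065581,
        0.00122796]), 'tau': array([-1.10755541e-04, -4.12266827e+01, -2.59745497e+01, -1.92323259e-04,
        4.09874061e-03, -3.14299473e-05]), 'eef_pos': array([152.40629504, 502.09315822, 201.23852963]), 'ee_rot': array([ 0.69926759,  0.10344475,  0.69960646, -0.10428243]), 'force': array([ 0.36297372,  1.03083293, -0.70428792]), 'wrist_torque': array([ 0.00878356, -0.00607432, -0.00524665]), 'grip_width': 1.0039184079793555}
scene {'fx': 457.05010607385407, 'fy': 457.05010607385407, 'cx': 272.7166025748974, 'cy': 204.6221350755896, 'R': array([[-0.78157538,  0.6237785 ,  0.0063483 ],
       [ 0.41887374,  0.5323228 , -0.73564749],
       [-0.46226043, -0.57230483, -0.67733483]]), 't': array([ 385.35418092, -100.2692643 , 1461.92552902])}
top {'fx': 424.312837668451, 'fy': 424.312837668451, 'cx': 279.9355028040511, 'cy': 209.09000760096856, 'R': array([[ 0.09496281, -0.99548017,  0.00113459],
       [-0.97440264, -0.09318532, -0.20458736],
       [ 0.20376839,  0.01832265, -0.97884765]]), 't': array([ -25.48306258,  510.64899789, 1327.71533915])}
```

View pics/scene0.png

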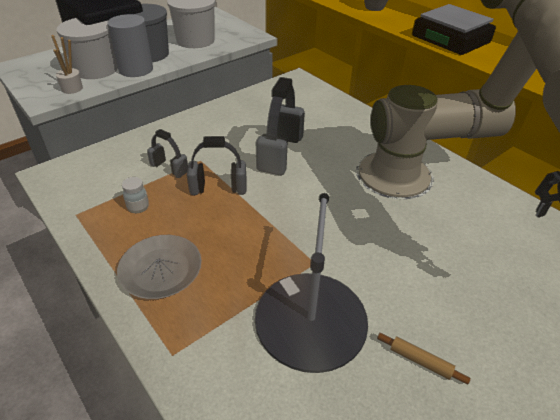

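View pics/top0.png

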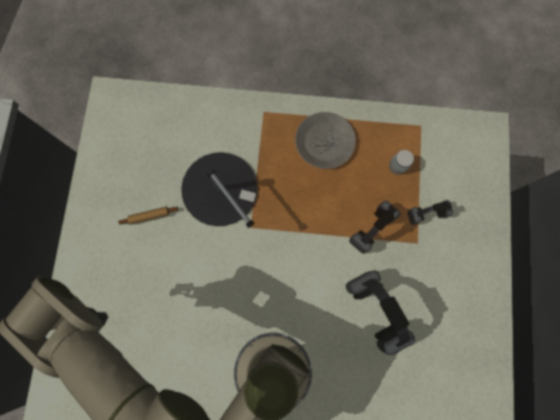

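The scene view shows the stand's base at about (312,320), the hub at (318,262), the knob at (323,198) and the white mark at (289,286). The middle-sized muffs are at about (217,165). In the top view the stand is at (220,188), the mark at (247,196), the knob at (249,223) and the middle muffs at about (376,226). I'll enlarge both.

```bash
cat > h.py <<'E'
import numpy as np, cv2
from rig import ctrl, viewer
C={n:viewer.camera_info(n) for n in("scene","top")}
def proj(n,X):
    c=C[n];p=np.array(c["R"])@np.asarray(X,float)+c["t"]
    return np.array([c["fx"]*p[0]/p[2]+c["cx"],c["fy"]*p[1]/p[2]+c["cy"]])
def atz(n,uv,z):
    c=C[n];R=np.array(c["R"]);o=-R.T@c["t"]
    d=R.T@np.array([(uv[0]-c["cx"])/c["fx"],(uv[1]-c["cy"])/c["fy"],1])
    return o+d*(z-o[2])/d[2]
def crop(im,x,y,w,h,k,f):
    cv2.imwrite(f,cv2.convertScaleAbs(cv2.resize(im[y:y+h,x:x+w],None,fx=k,fy=k,interpolation=cv2.INTER_CUBIC),alpha=1.5,beta=10))
E
python3 - <<'E'
from h import *
s=cv2.imread("pics/scene0.png");t=cv2.imread("pics/top0.png")
crop(t,170,140,260,130,3,"pics/t1.png")
a=s[125:205,175:265];b=s[185:375,245:375]
crop(s,140,120,230,260,2.3,"pics/s1.png")
E
```

```text
(no output)
```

View pics/t1.png

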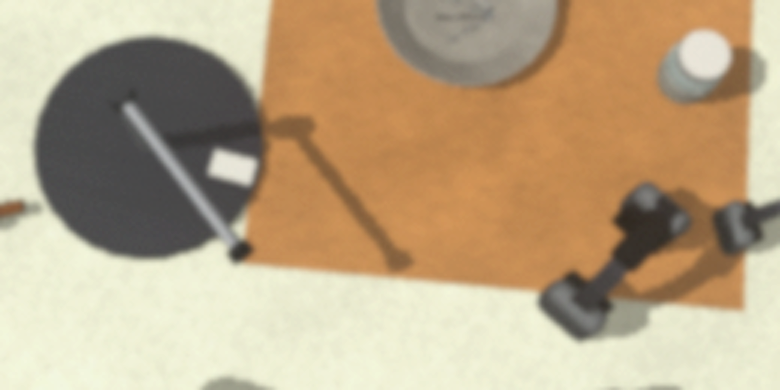

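View pics/s1.png

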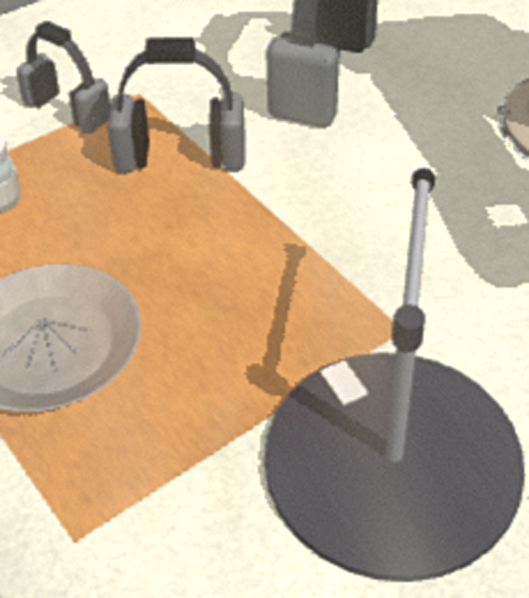

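```bash
python3 - <<'E'
from h import *
from scipy.optimize import least_squares
T=lambda u,v:(170+u/3-.33,140+v/3-.33); S=lambda u,v:(140+u/2.3-.28,120+v/2.3-.28)
np.set_printoptions(precision=1,suppress=True)
def tri(t,s):
    f=lambda X:np.r_[proj("top",X)-t,proj("scene",X)-s]
    r=least_squares(f,[500,0,100]);return r.x,r.fun
# base centre by edge points on top rim z=12 & bottom
pt=[T(*p) for p in[(35,147),(150,36),(265,147),(150,258)]]
ps=[S(*p) for p in[(266,462),(524,470),(390,354),(402,579)]]
print("base top edge", [atz("top",p,6) for p in pt]); print("scene",[atz("scene",p,6) for p in ps])
def cf(P):
    r=least_squares(lambda q:[np.hypot(*(p[:2]-q))-130 for p in P],[500,100]);return r.x,r.fun
print(cf([atz("top",p,6) for p in pt]),cf([atz("scene",p,6) for p in ps]))
print("mark",atz("top",T(232,167),12),atz("scene",S(344,382),12))
print("hub",atz("top",T(124,100),222),atz("scene",S(408,330),205), "knob",atz("top",T(239,249),205),atz("scene",S(423,180),205),tri(T(239,249),S(423,180)))
print("pad top c",atz("scene",S(170,45),185),tri(T(645,220),S(170,50)))
print("jar lid",atz("top",T(705,55),90),"roller",atz("top",(149,215),16),"plate",atz("top",(326,140),20))
E
```

```text
base top edge [array([559.2, 364.5,   6. ]), array([702.9, 251.1,   6. ]), array([584., 105.,   6.]), array([445.1, 219. ,   6. ])]
scene [array([676.1, 165.4,   6. ]), array([480.5, 332. ,   6. ]), array([487.1, 140.3,   6. ]), array([653.2, 341.4,   6. ])]
(array([574., 235.]), array([ 0.3, -0.1,  0.3, -0.1])) (array([570.9, 240.1]), array([-1. , -1. ,  0.3,  0.5]))
mark [555.9 139.1  12. ] [554.2 141.4  12. ]
hub [562.9 229.  222. ] [573.4 241.8 205. ] knob [431.1 103.9 205. ] [427.6 106.1 205. ] (array([429.4, 105.6, 206. ]), array([-0.7,  0.5, -0.7, -0.1]))
pad top c [ 483.2 -277.9  185. ] (array([ 493. , -279.2,  184.1]), array([-2.5,  2.5, -3.2, -0.9]))
jar lid [ 710.3 -364.6   90. ] roller [456.9 456.2  16. ] plate [ 775.2 -111.3   20. ]
```

```bash
cat >> h.py <<'E'
def box(n,im,k,off,pose,lo,hi,col):
    x,y,a=pose;c,s=np.cos(a),np.sin(a)
    V=[[lo[i] if b==0 else hi[i] for i,b in enumerate(q)] for q in np.ndindex(2,2,2)]
    P=[(proj(n,[x+c*v[0]-s*v[1],y+s*v[0]+c*v[1],v[2]])-off+.5)*k-.5 for v in V]
    for i in range(8):
        for j in range(i):
            if bin(i^j).count("1")==1: cv2.line(im,tuple(int(round(q*8)) for q in P[i]),tuple(int(round(q*8)) for q in P[j]),col,1,cv2.LINE_AA,3)
MB=[((42,-35,0),(86,35,88)),((-86,-35,0),(-42,35,88)),((-30,-15,163),(30,15,185))]
def muffover(n,im,x,y,w,h,k,pose):
    o=cv2.convertScaleAbs(cv2.resize(im[y:y+h,x:x+w],None,fx=k,fy=k,interpolation=cv2.INTER_CUBIC),alpha=1.7,beta=20)
    for b,col in zip(MB,((0,255,0),(0,255,255),(255,0,255))): box(n,o,k,np.array([x,y]),pose,*b,col)
    return o
E
cat > fit.py <<'E'
from h import *
from scipy.optimize import least_squares
T=lambda u,v:(170+u/3-.33,140+v/3-.33); S=lambda u,v:(140+u/2.3-.28,120+v/2.3-.28)
s=cv2.imread("pics/scene0.png");t=cv2.imread("pics/top0.png")
obs=[("scene",S(128,135),(-64,0,44)),("scene",S(226,132),(64,0,44)),("scene",S(171,50),(0,0,174)),("top",T(575,303),(64,0,60)),("top",T(658,212),(-64,0,60))]
def res(q,sg):
    c,d=np.cos(q[2]),np.sin(q[2]);r=[]
    for n,uv,v in obs:
        v=np.array(v)*[sg if n=="top" else 1,1,1]
        r+=list(proj(n,[q[0]+c*v[0]-d*v[1],q[1]+d*v[0]+c*v[1],v[2]])-uv)
    return r
b=min((least_squares(res,[480,-270,a],args=(sg,)) for a in(0,1.5,3,4.5) for sg in(1,-1)),key=lambda r:r.cost)
print(b.x,b.cost,np.round(b.fun,1))
A=muffover("scene",s,180,125,75,80,5,b.x);B=muffover("top",t,340,190,75,75,5,b.x)
o=np.zeros((400,760,3),np.uint8);o[:A.shape[0],:375]=A;o[:B.shape[0],380:755]=B
cv2.imwrite("pics/fit1.png",o)
E
python3 fit.py
```

```text
[ 482.71916281 -284.25167178    2.49139557] 3.744486805203784 [-0.4 -0.8 -0.2  0.1 -1.2  0.   0.2 -0.  -1.8  1.4]
```

View pics/fit1.png

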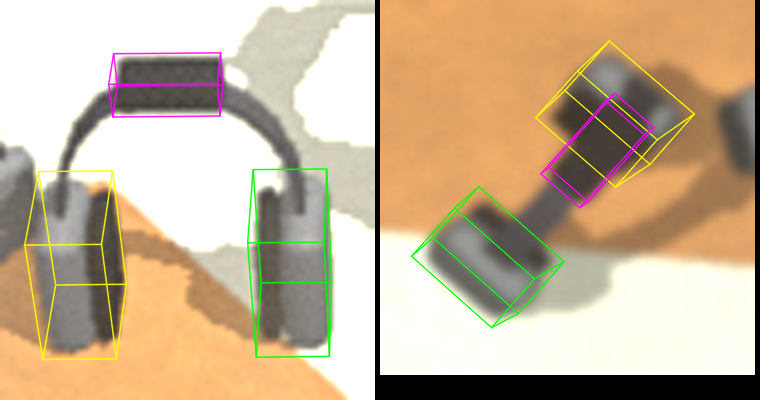

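The model fits the middle muffs well, at about (481.5,-283.5) with a yaw of 2.49 rad. The post is at about (572.5,237.5), the mark direction is -100.2° and the arm is at about -137°. I'll straddle the bar at 150 mm radius, TCP about (462,136), with the jaws at -47°.

>>> carry_out(
  targets=[
    {"x": 0.02, "y": -0.024, "z": 0.016, "az": -0.14},
    {"x": 0.04, "y": -0.048, "z": 0.032, "az": -0.28},
    {"x": 0.06, "y": -0.072, "z": 0.048, "az": -0.42},
    {"x": 0.08, "y": -0.096, "z": 0.064, "az": -0.56},
    {"x": 0.1, "y": -0.12, "z": 0.08, "az": -0.7},
  ],
)

```text
invalid input at $.targets[0]: expected keys x, y, z, ax, ay, az, hand
```

>>> carry_out(
  targets=[
    {"x": 0.021, "y": -0.025, "az": -0.14},
    {"x": 0.042, "y": -0.05, "az": -0.28},
    {"x": 0.063, "y": -0.075, "az": -0.42},
    {"x": 0.084, "y": -0.1, "az": -0.56},
    {"x": 0.105, "y": -0.125, "az": -0.7},
  ],
)

```text
invalid input at $.targets[0]: expected keys x, y, z, ax, ay, az, hand
```

>>> carry_out(
  targets=[
    {"x": 0.021, "y": -0.024, "az": -0.14},
    {"x": 0.042, "y": -0.048, "az": -0.28},
    {"x": 0.063, "y": -0.072, "az": -0.42},
    {"x": 0.084, "y": -0.096, "az": -0.56},
    {"x": 0.105, "y": -0.121, "az": -0.69},
  ],
)

```text
invalid input at $.targets[0]: expected keys x, y, z, ax, ay, az, hand
```

>>> carry_out(
  targets=[
    {"x": 0.02, "y": -0.024, "z": 0.016, "ax": 0, "ay": 0, "az": -0.14, "hand": 1},
    {"x": 0.04, "y": -0.048, "z": 0.032, "ax": 0, "ay": 0, "az": -0.28, "hand": 1},
    {"x": 0.06, "y": -0.072, "z": 0.048, "ax": 0, "ay": 0, "az": -0.42, "hand": 1},
    {"x": 0.08, "y": -0.096, "z": 0.064, "ax": 0, "ay": 0, "az": -0.56, "hand": 1},
    {"x": 0.1, "y": -0.12, "z": 0.08, "ax": 0, "ay": 0, "az": -0.7, "hand": 1},
  ],
)

```text
time_s: 0.72
eef_pos: [253.0, 381.4, 282.1]
ee_rot: [0.621, 0.339, 0.621, -0.339]
force: [0.8, 0.3, 0.3]
grip_width: 0.997
```

>>> carry_out(
  targets=[
    {"x": 0.021, "y": -0.025, "z": 0, "ax": 0, "ay": 0, "az": -0.14, "hand": 1},
    {"x": 0.042, "y": -0.05, "z": 0, "ax": 0, "ay": 0, "az": -0.28, "hand": 1},
    {"x": 0.063, "y": -0.075, "z": 0, "ax": 0, "ay": 0, "az": -0.42, "hand": 1},
    {"x": 0.084, "y": -0.1, "z": 0, "ax": 0, "ay": 0, "az": -0.56, "hand": 1},
    {"x": 0.105, "y": -0.125, "z": 0, "ax": 0, "ay": 0, "az": -0.7, "hand": 1},
  ],
)

```text
time_s: 1.35
eef_pos: [358.0, 256.4, 281.6]
ee_rot: [-0.467, -0.531, -0.467, 0.531]
force: [-0.1, -0.8, 0.5]
grip_width: 1.005
```

>>> carry_out(
  targets=[
    {"x": 0.021, "y": -0.024, "z": 0, "ax": 0, "ay": 0, "az": -0.14, "hand": 1},
    {"x": 0.042, "y": -0.048, "z": 0, "ax": 0, "ay": 0, "az": -0.28, "hand": 1},
    {"x": 0.063, "y": -0.072, "z": 0, "ax": 0, "ay": 0, "az": -0.42, "hand": 1},
    {"x": 0.084, "y": -0.096, "z": 0, "ax": 0, "ay": 0, "az": -0.56, "hand": 1},
    {"x": 0.105, "y": -0.121, "z": 0, "ax": 0, "ay": 0, "az": -0.69, "hand": 1},
  ],
)

```text
time_s: 1.98
eef_pos: [463.0, 135.5, 281.5]
ee_rot: [-0.26, -0.657, -0.26, 0.658]
force: [0.3, -0.5, 0.5]
grip_width: 1.001
```

>>> carry_out(
  targets=[
    {"x": 0, "y": 0, "z": -0.03, "ax": 0, "ay": 0, "az": 0, "hand": 1},
    {"x": 0, "y": 0, "z": -0.06, "ax": 0, "ay": 0, "az": 0, "hand": 1},
    {"x": 0, "y": 0, "z": -0.08, "ax": 0, "ay": 0, "az": 0, "hand": 1},
    {"x": 0, "y": 0, "z": -0.095, "ax": 0, "ay": 0, "az": 0, "hand": 1},
    {"x": 0, "y": 0, "z": -0.095, "ax": 0, "ay": 0, "az": 0, "hand": 1},
  ],
  grip_force=20,
)

```text
time_s: 2.6
eef_pos: [462.2, 136.3, 186.1]
ee_rot: [-0.261, -0.656, -0.261, 0.658]
force: [-0.3, -0.4, -0.1]
grip_width: 0.998
```

```bash
python3 - <<'E'
from h import *
s=viewer.capture("scene");t=viewer.capture("top")
o=np.zeros((560,800,3),np.uint8)
f=lambda im,x,y,w,h,k:cv2.convertScaleAbs(cv2.resize(im[y:y+h,x:x+w],None,fx=k,fy=k,interpolation=cv2.INTER_CUBIC),alpha=1.5,beta=10)
A=f(s,240,130,140,190,2.9);B=f(t,170,140,130,130,3)
o[:A.shape[0],:A.shape[1]]=A;o[:B.shape[0],409:409+B.shape[1]]=B
cv2.imwrite("pics/grab.png",o)
E
```

```text
(no output)
```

View pics/grab.png

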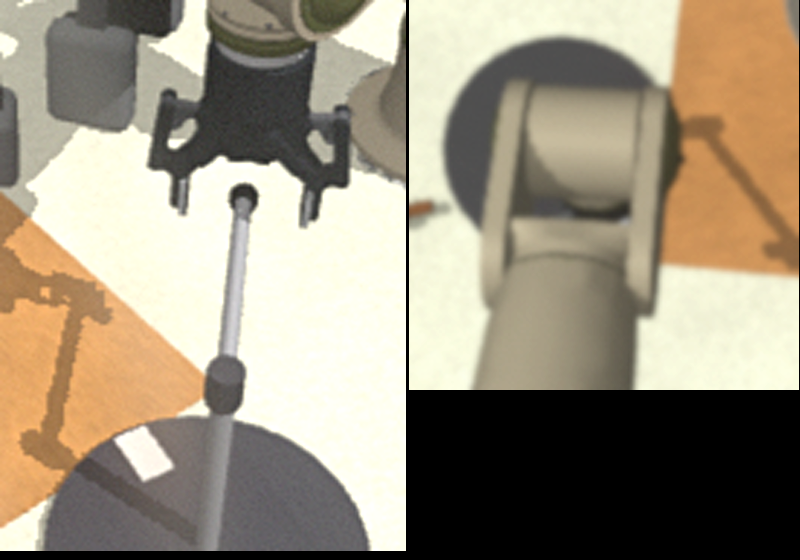

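The fingers straddle the bar evenly in the scene crop, with tips at (180,212) and (305,225) and the bar at about (240,215). Next I'll close gently.

>>> carry_out(
  targets=[
    {"x": 0, "y": 0, "z": 0, "ax": 0, "ay": 0, "az": 0, "hand": -0.3},
    {"x": 0, "y": 0, "z": 0, "ax": 0, "ay": 0, "az": 0, "hand": -0.6},
    {"x": 0, "y": 0, "z": 0, "ax": 0, "ay": 0, "az": 0, "hand": -0.8},
    {"x": 0, "y": 0, "z": 0, "ax": 0, "ay": 0, "az": 0, "hand": -1},
    {"x": 0, "y": 0, "z": 0, "ax": 0, "ay": 0, "az": 0, "hand": -1},
  ],
  grip_force=20,
)

```text
time_s: 3.32
eef_pos: [462.5, 136.4, 186.8]
ee_rot: [0.261, 0.657, 0.261, -0.657]
force: [-0.7, -0.8, 0.2]
grip_width: -0.002
```

```bash
python3 - <<'E'
from rig import ctrl
import numpy as np
s=ctrl.sense();print(s["eef_pos"],s["force"],s["wrist_torque"],s["grip_width"]*85)
c=np.array([572.5,237.5]);p=np.array([462.2,136.3]);d=p-c
print(np.hypot(*d),np.degrees(np.arctan2(*d[::-1])))
a0=np.arctan2(d[1],d[0]);r=np.hypot(*d)
for k in range(1,16):
    a=a0+k*np.radians(-100.2+360-(np.degrees(a0)+360)%360)/15 if 0 else a0+k*(np.radians(-100.2)-a0)/15
    print(k,np.round((c+r*np.array([np.cos(a),np.sin(a)])-p)/1000,4),round(a-a0,3))
E
```

```text
[462.54707349 136.35297854 186.79938173] [-0.73381196 -0.76789601  0.20866248] [ 0.01756092 -0.03493017 -0.00658938] -0.17804158526686464
149.6914493215962 -137.46368893924168
1 [ 0.0045 -0.0047] 0.043
2 [ 0.0092 -0.0092] 0.087
3 [ 0.0141 -0.0135] 0.13
4 [ 0.0191 -0.0175] 0.173
5 [ 0.0243 -0.0214] 0.217
6 [ 0.0297 -0.025 ] 0.26
7 [ 0.0353 -0.0283] 0.304
8 [ 0.041  -0.0315] 0.347
9 [ 0.0468 -0.0343] 0.39
10 [ 0.0527 -0.037 ] 0.434
11 [ 0.0588 -0.0393] 0.477
12 [ 0.0649 -0.0414] 0.52
13 [ 0.0711 -0.0433] 0.564
14 [ 0.0774 -0.0448] 0.607
15 [ 0.0838 -0.0461] 0.65
```

The gripper shut completely, so it missed the bar. I'll look with projected reference points drawn in.

```bash
python3 - <<'E'
from h import *
s=viewer.capture("scene");cv2.imwrite("pics/s2raw.png",s)
print(proj("scene",[462.5,136.4,186.8]),proj("scene",[462.5,136.4,205]),proj("scene",[572.5,237.5,222]),proj("scene",[572.5,237.5,12]),proj("scene",[427.6,105,205]))
crop(s,240,130,140,190,3,"pics/shut.png")
E
```

```text
[320.95780537 217.17013426] [321.58570631 211.38602008] [316.59536075 256.12176106] [310.09095532 316.20592659] [323.32065707 197.72651321]
```

View pics/shut.png

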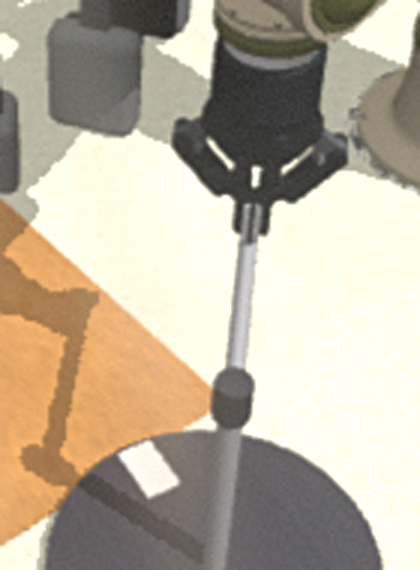

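```bash
python3 - <<'E'
from h import *
s=cv2.imread("pics/s2raw.png")
j=np.array([.687,-.727,0])*42.5
for z in(187,200):print(z,[proj("scene",np.array([462.2,136.3,z])+k*j) for k in(-1,1)])
o=cv2.resize(s[180:230,295:350],None,fx=10,fy=10,interpolation=cv2.INTER_NEAREST)
o=cv2.convertScaleAbs(o,alpha=1.7,beta=15)
for z in(187,205,240):
    u=(proj("scene",[462.5,136.4,z])-[295,180]+.5)*10;cv2.circle(o,tuple(int(v) for v in u),4,(0,0,255),-1)
cv2.imwrite("pics/z.png",o)
E
```

```text
187 [array([339.73467196, 218.93103679]), array([302.47664611, 215.13742741])]
200 [array([340.34386138, 214.81215276]), array([302.76516593, 211.01958163])]
```

View pics/z.png

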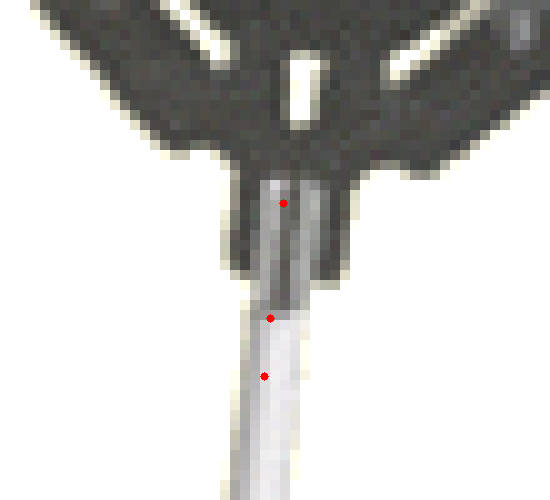

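```bash
python3 - <<'E'
from h import *
for z in (0,10,30): print(proj("scene",[0,0,z]),proj("top",[0,0,z]))
print([proj("scene",[462.5,136.4,z]).round(1) for z in (187,200,212,225,240,260)])
s=cv2.imread("pics/scene0.png");t=cv2.imread("pics/top0.png")
for n,im,(u,v) in(("s",s,(395,165)),("t",t,(273,372))):
    print(n,[tuple(im[v+20 if n=='s' else v,x]) for x in range(u-42,u+46,6)])
print(ctrl.sense()["joints"])
E
```

```text
[393.19207535 173.27438379] [271.79159554 372.28381802]
[393.77279623 170.81786625] [271.73476215 372.83720861]
[394.95060901 165.83557985] [271.61852451 373.96902243]
[array([321. , 217.1]), array([321.4, 213. ]), array([321.8, 209.1]), array([322.3, 204.9]), array([322.8, 199.9]), array([323.6, 193. ])]
s [(np.uint8(98), np.uint8(108), np.uint8(108)), (np.uint8(95), np.uint8(107), np.uint8(109)), (np.uint8(90), np.uint8(91), np.uint8(92)), (np.uint8(101), np.uint8(114), np.uint8(124)), (np.uint8(106), np.uint8(124), np.uint8(133)), (np.uint8(105), np.uint8(125), np.uint8(133)), (np.uint8(106), np.uint8(122), np.uint8(133)), (np.uint8(105), np.uint8(124), np.uint8(132)), (np.uint8(110), np.uint8(128), np.uint8(138)), (np.uint8(126), np.uint8(144), np.uint8(153)), (np.uint8(112), np.uint8(130), np.uint8(141)), (np.uint8(111), np.uint8(130), np.uint8(139)), (np.uint8(111), np.uint8(130), np.uint8(140)), (np.uint8(145), np.uint8(155), np.uint8(156)), (np.uint8(148), np.uint8(165), np.uint8(166))]
t [(np.uint8(136), np.uint8(153), np.uint8(152)), (np.uint8(90), np.uint8(105), np.uint8(111)), (np.uint8(103), np.uint8(123), np.uint8(130)), (np.uint8(42), np.uint8(55), np.uint8(57)), (np.uint8(26), np.uint8(38), np.uint8(37)), (np.uint8(24), np.uint8(34), np.uint8(34)), (np.uint8(24), np.uint8(36), np.uint8(36)), (np.uint8(23), np.uint8(36), np.uint8(35)), (np.uint8(24), np.uint8(36), np.uint8(35)), (np.uint8(23), np.uint8(35), np.uint8(34)), (np.uint8(37), np.uint8(46), np.uint8(48)), (np.uint8(50), np.uint8(59), np.uint8(62)), (np.uint8(42), np.uint8(50), np.uint8(53)), (np.uint8(40), np.uint8(43), np.uint8(43)), (np.uint8(84), np.uint8(96), np.uint8(95))]
[4.31009119e-02 2.31483039e-01 1.64521407e+00 1.20221464e-05
 1.26491173e+00 8.57093339e-01]
```

>>> carry_out(
  targets=[
    {"x": 0, "y": 0, "z": -0.001, "ax": 0, "ay": 0, "az": 0, "hand": -1},
    {"x": 0, "y": 0, "z": -0.002, "ax": 0, "ay": 0, "az": 0, "hand": -1},
  ],
)

```text
time_s: 3.62
eef_pos: [462.5, 136.4, 184.7]
ee_rot: [-0.261, -0.657, -0.261, 0.657]
force: [-0.3, 0.3, 0.1]
grip_width: -0.0
```

>>> carry_out(
  targets=[
    {"x": 0, "y": 0, "z": -0.001, "ax": 0, "ay": 0, "az": 0, "hand": -1},
    {"x": 0, "y": 0, "z": -0.002, "ax": 0, "ay": 0, "az": 0, "hand": -1},
    {"x": 0, "y": 0, "z": -0.003, "ax": 0, "ay": 0, "az": 0, "hand": -1},
  ],
)

```text
time_s: 4.0
eef_pos: [462.6, 136.4, 182.3]
ee_rot: [0.261, 0.657, 0.261, -0.657]
force: [-3.5, 0.2, 10.6]
grip_width: -0.002
```

```bash
python3 - <<'E'
from h import *
s=viewer.capture("scene");cv2.imwrite("pics/s3raw.png",s)
a=cv2.imread("pics/s2raw.png");b=cv2.imread("pics/scene0.png")
f=lambda s:cv2.convertScaleAbs(cv2.resize(s[175:225,302:342],None,fx=6,fy=6,interpolation=cv2.INTER_NEAREST),alpha=1.7,beta=15)
cv2.imwrite("pics/cmp.png",np.hstack([f(b),f(a),f(s)]))
E
```

```text
(no output)
```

View pics/cmp.png

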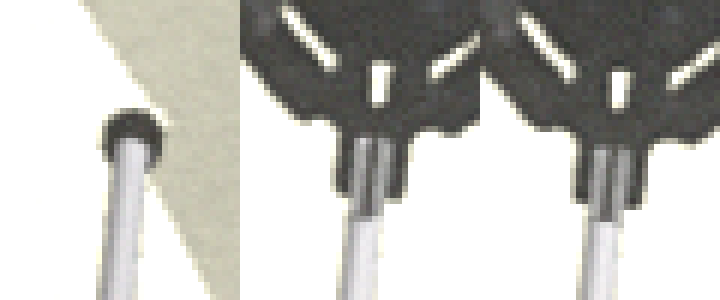

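The touch shows the bar's top (212 mm) met at a reported TCP z of about 182.5, so the real fingertips are about 29.5 mm above the reported TCP. The pictures agree. From here I'll command z 29.5 mm lower, after backing off and opening.

>>> carry_out(
  targets=[
    {"x": 0, "y": 0, "z": 0.008, "ax": 0, "ay": 0, "az": 0, "hand": -1},
    {"x": 0, "y": 0, "z": 0.015, "ax": 0, "ay": 0, "az": 0, "hand": 1},
    {"x": 0, "y": 0, "z": 0.015, "ax": 0, "ay": 0, "az": 0, "hand": 1},
    {"x": 0, "y": 0, "z": 0.015, "ax": 0, "ay": 0, "az": 0, "hand": 1},
    {"x": 0, "y": 0, "z": 0.015, "ax": 0, "ay": 0, "az": 0, "hand": 1},
  ],
)

```text
time_s: 4.68
eef_pos: [462.5, 136.3, 196.6]
ee_rot: [-0.261, -0.657, -0.261, 0.657]
force: [-0.1, 0.6, -0.4]
grip_width: 0.843
```

>>> carry_out(
  targets=[
    {"x": 0, "y": 0, "z": -0.013, "ax": 0, "ay": 0, "az": 0, "hand": 1},
    {"x": 0, "y": 0, "z": -0.026, "ax": 0, "ay": 0, "az": 0, "hand": 1},
    {"x": 0, "y": 0, "z": -0.039, "ax": 0, "ay": 0, "az": 0, "hand": 1},
    {"x": 0, "y": 0, "z": -0.039, "ax": 0, "ay": 0, "az": 0, "hand": 1},
  ],
)

```text
time_s: 5.18
eef_pos: [461.9, 136.3, 156.5]
ee_rot: [-0.261, -0.656, -0.262, 0.658]
force: [0.4, 0.4, 1.0]
grip_width: 1.001
```

>>> carry_out(
  targets=[
    {"x": 0, "y": 0, "z": 0, "ax": 0, "ay": 0, "az": 0, "hand": -0.3},
    {"x": 0, "y": 0, "z": 0, "ax": 0, "ay": 0, "az": 0, "hand": -0.6},
    {"x": 0, "y": 0, "z": 0, "ax": 0, "ay": 0, "az": 0, "hand": -0.8},
    {"x": 0, "y": 0, "z": 0, "ax": 0, "ay": 0, "az": 0, "hand": -1},
    {"x": 0, "y": 0, "z": 0, "ax": 0, "ay": 0, "az": 0, "hand": -1},
  ],
  grip_force=20,
)

```text
time_s: 5.8
eef_pos: [462.6, 136.3, 158.0]
ee_rot: [0.261, 0.657, 0.261, -0.657]
force: [-0.0, 0.2, 1.6]
grip_width: 0.159
```

The bar is gripped (13.5 mm). Next I swing it along the arc to -100.2°.

>>> carry_out(
  targets=[
    {"x": 0.0045, "y": -0.0047, "z": 0, "ax": 0, "ay": 0, "az": 0.043, "hand": -1},
    {"x": 0.0092, "y": -0.0092, "z": 0, "ax": 0, "ay": 0, "az": 0.087, "hand": -1},
    {"x": 0.0141, "y": -0.0135, "z": 0, "ax": 0, "ay": 0, "az": 0.13, "hand": -1},
    {"x": 0.0191, "y": -0.0175, "z": 0, "ax": 0, "ay": 0, "az": 0.173, "hand": -1},
    {"x": 0.0243, "y": -0.0214, "z": 0, "ax": 0, "ay": 0, "az": 0.217, "hand": -1},
  ],
)

```text
time_s: 6.42
eef_pos: [487.1, 115.1, 158.0]
ee_rot: [0.331, 0.625, 0.331, -0.624]
force: [0.6, 2.2, 2.0]
grip_width: 0.154
```

>>> carry_out(
  targets=[
    {"x": 0.0054, "y": -0.0036, "z": 0, "ax": 0, "ay": 0, "az": 0.043, "hand": -1},
    {"x": 0.011, "y": -0.0069, "z": 0, "ax": 0, "ay": 0, "az": 0.087, "hand": -1},
    {"x": 0.0167, "y": -0.0101, "z": 0, "ax": 0, "ay": 0, "az": 0.13, "hand": -1},
    {"x": 0.0225, "y": -0.0129, "z": 0, "ax": 0, "ay": 0, "az": 0.173, "hand": -1},
    {"x": 0.0284, "y": -0.0156, "z": 0, "ax": 0, "ay": 0, "az": 0.217, "hand": -1},
  ],
)

```text
time_s: 7.05
eef_pos: [515.5, 99.6, 158.0]
ee_rot: [0.397, 0.585, 0.397, -0.585]
force: [-0.3, 3.7, 2.2]
grip_width: 0.151
```

>>> carry_out(
  targets=[
    {"x": 0.0061, "y": -0.0023, "z": 0, "ax": 0, "ay": 0, "az": 0.043, "hand": -1},
    {"x": 0.0122, "y": -0.0044, "z": 0, "ax": 0, "ay": 0, "az": 0.087, "hand": -1},
    {"x": 0.0184, "y": -0.0063, "z": 0, "ax": 0, "ay": 0, "az": 0.13, "hand": -1},
    {"x": 0.0247, "y": -0.0078, "z": 0, "ax": 0, "ay": 0, "az": 0.173, "hand": -1},
    {"x": 0.0311, "y": -0.0091, "z": 0, "ax": 0, "ay": 0, "az": 0.216, "hand": -1},
  ],
)

```text
time_s: 7.68
eef_pos: [546.6, 90.5, 158.0]
ee_rot: [0.458, 0.539, 0.458, -0.539]
force: [-0.8, 1.2, 2.6]
grip_width: 0.153
```

>>> carry_out(
  targets=[
    {"x": 0, "y": 0, "z": 0, "ax": 0, "ay": 0, "az": 0, "hand": 0},
    {"x": 0, "y": 0, "z": 0, "ax": 0, "ay": 0, "az": 0, "hand": 1},
    {"x": 0, "y": 0, "z": 0, "ax": 0, "ay": 0, "az": 0, "hand": 1},
    {"x": 0, "y": 0, "z": 0.02, "ax": 0, "ay": 0, "az": 0, "hand": 1},
    {"x": 0, "y": 0, "z": 0.07, "ax": 0, "ay": 0, "az": 0, "hand": 1},
  ],
)

```text
time_s: 8.3
eef_pos: [545.2, 90.3, 226.9]
ee_rot: [-0.456, -0.538, -0.458, 0.541]
force: [0.2, 0.3, 0.4]
grip_width: 1.001
```

>>> carry_out(
  targets=[
    {"x": -0.013, "y": -0.04, "z": 0.01, "ax": 0, "ay": 0, "az": 0.12, "hand": 1},
    {"x": -0.026, "y": -0.08, "z": 0.02, "ax": 0, "ay": 0, "az": 0.24, "hand": 1},
    {"x": -0.039, "y": -0.12, "z": 0.02, "ax": 0, "ay": 0, "az": 0.36, "hand": 1},
    {"x": -0.052, "y": -0.16, "z": 0.02, "ax": 0, "ay": 0, "az": 0.48, "hand": 1},
    {"x": -0.065, "y": -0.2, "z": 0.02, "ax": 0, "ay": 0, "az": 0.6, "hand": 1},
  ],
)

```text
time_s: 8.93
eef_pos: [480.7, -110.9, 247.9]
ee_rot: [0.597, 0.379, 0.597, -0.379]
force: [0.7, -0.2, 0.1]
grip_width: 0.999
```

>>> carry_out(
  targets=[
    {"x": 0, "y": -0.04, "z": 0, "ax": 0, "ay": 0, "az": 0.12, "hand": 1},
    {"x": 0, "y": -0.08, "z": 0, "ax": 0, "ay": 0, "az": 0.24, "hand": 1},
    {"x": 0, "y": -0.12, "z": 0, "ax": 0, "ay": 0, "az": 0.36, "hand": 1},
    {"x": 0, "y": -0.15, "z": 0, "ax": 0, "ay": 0, "az": 0.48, "hand": 1},
    {"x": 0, "y": -0.174, "z": 0, "ax": 0, "ay": 0, "az": 0.484, "hand": 1},
  ],
)

```text
time_s: 9.55
eef_pos: [481.1, -284.9, 247.7]
ee_rot: [0.67, 0.226, 0.67, -0.226]
force: [-0.0, 0.5, 0.3]
grip_width: 0.999
```

```bash
python3 - <<'E'
from h import *
s=viewer.capture("scene");t=viewer.capture("top");cv2.imwrite("pics/s4.png",s);cv2.imwrite("pics/t4.png",t)
f=lambda im,x,y,w,h,k:cv2.convertScaleAbs(cv2.resize(im[y:y+h,x:x+w],None,fx=k,fy=k,interpolation=cv2.INTER_CUBIC),alpha=1.5,beta=10)
A=f(s,170,90,200,280,2);B=f(t,170,140,96,100,4)
o=np.zeros((560,800,3),np.uint8);o[:A.shape[0],:A.shape[1]]=A;o[:B.shape[0],405:405+B.shape[1]]=B
cv2.imwrite("pics/after.png",o)
E
```

```text
(no output)
```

View pics/after.png

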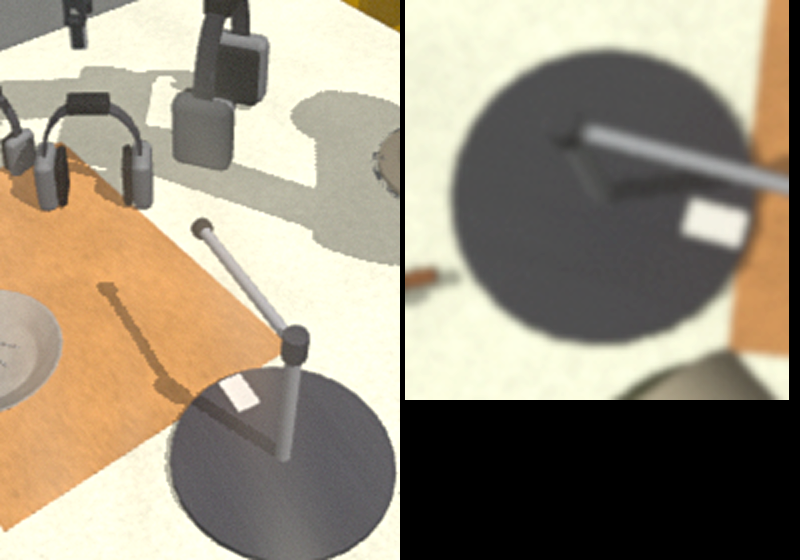

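The scene and top views both show the bar now running over the mark's direction. In the top crop the bar goes from (585,132) to (789,187) and the mark sits at (716,223); the offset is the height parallax. I'll measure the angle numerically.

```bash
cat > bar.py <<'E'
from h import *
import sys
from scipy.optimize import least_squares
np.set_printoptions(precision=2,suppress=True)
def analyse(t,s,prior=-100.0,c0=(572.5,237.5)):
    out={}
    for n,im in(("top",t),("scene",s)):
        g=cv2.cvtColor(im,cv2.COLOR_BGR2GRAY).astype(float)
        m=proj(n,[555,140,12]).round().astype(int)
        # mark: bright blob
        win=g[m[1]-12:m[1]+13,m[0]-14:m[0]+15]
        k=cv2.connectedComponents((win>115).astype(np.uint8))[1];lab=k[12,14]
        ys,xs=np.nonzero(k==lab)
        P=np.array([atz(n,(x+m[0]-14,y+m[1]-12),12)[:2] for x,y in zip(xs,ys)])
        mc=P.mean(0);ev,V=np.linalg.eigh(np.cov((P-mc).T));a=V[:,1];a=a*np.sign(-a[1])
        print(n,"mark",mc,"px",len(P),"sizes",np.sqrt(12*ev),"axis deg",np.degrees(np.arctan2(a[1],a[0])))
        # bar: profile across prior bar axis (gradient-weighted centre of the bright/dark band)
        d=np.array([np.cos(np.radians(prior)),np.sin(np.radians(prior))]);q=np.array([-d[1],d[0]]);pts=[]
        for r in range(40,181,5):
            off=np.arange(-16,16.1,.5)
            uv=np.array([proj(n,[*(np.array(c0)+r*d+o*q),205]) for o in off],np.float32)
            pr=cv2.remap(g.astype(np.float32),uv[:,0],uv[:,1],cv2.INTER_LINEAR).ravel() if 0 else cv2.remap(g.astype(np.float32),uv[:,:1],uv[:,1:],cv2.INTER_LINEAR).ravel()
            gr=np.gradient(cv2.GaussianBlur(pr[:,None],(1,5),0).ravel())
            i,j=np.argmax(gr),np.argmin(gr)
            w=abs(off[i]-off[j])
            if 9<w<20: pts.append((r,(off[i]+off[j])/2,w))
        pts=np.array(pts)
        if len(pts)>4:
            f=np.polyfit(pts[:,0],pts[:,1],1);res=pts[:,1]-np.polyval(f,pts[:,0]);ok=abs(res)<2
            f=np.polyfit(pts[ok,0],pts[ok,1],1)
            print(n,"bar n",len(pts),ok.sum(),"angle",prior+np.degrees(np.arctan(f[0])),"offs@0",f[1],"offs@100",np.polyval(f,100),"width",np.median(pts[:,2]))
            bc=np.array(c0)+100*d+np.polyval(f,100)*q
            print("   bar point r100",bc,"lateral mark-bar",(mc-bc)@q)
E
python3 - <<'E'
from bar import *
analyse(cv2.imread("pics/t4.png"),cv2.imread("pics/s4.png"))
E
```

```text
top mark [555.82 138.79] px 116 sizes [28.03 47.69] axis deg -100.53302203152381
top bar n 26 26 angle -99.96826518075558 offs@0 0.45241691842900317 offs@100 0.5078046324269888 width 12.25
   bar point r100 [555.64 138.93] lateral mark-bar 0.20787438636645303
scene mark [554.12 141.41] px 207 sizes [30.58 50.18] axis deg -101.71837348496457
scene bar n 24 24 angle -99.95291175066242 offs@0 -1.3042152704135725 offs@100 -1.2220307529162242 width 16.5
   bar point r100 [553.93 139.23] lateral mark-bar -0.19021294837639613
```

The bar is within 0.2 mm laterally of the mark's middle, and its angle is within about 0.5 to 1.7° of the mark's axis. Next I descend on the pad, real tips to about z 165, which is reported 135.5.

>>> carry_out(
  targets=[
    {"x": 0, "y": 0.001, "z": -0.03, "ax": 0, "ay": 0, "az": 0, "hand": 1},
    {"x": 0, "y": 0.001, "z": -0.06, "ax": 0, "ay": 0, "az": 0, "hand": 1},
    {"x": 0, "y": 0.001, "z": -0.09, "ax": 0, "ay": 0, "az": 0, "hand": 1},
    {"x": 0, "y": 0.001, "z": -0.105, "ax": 0, "ay": 0, "az": 0, "hand": 1},
    {"x": 0, "y": 0.001, "z": -0.112, "ax": 0, "ay": 0, "az": 0, "hand": 1},
  ],
)

```text
time_s: 10.28
eef_pos: [481.5, -282.3, 135.7]
ee_rot: [0.67, 0.226, 0.67, -0.226]
force: [0.5, -0.0, 1.5]
grip_width: 0.997
```

>>> carry_out(
  targets=[
    {"x": 0, "y": 0, "z": 0, "ax": 0, "ay": 0, "az": 0, "hand": 0.3},
    {"x": 0, "y": 0, "z": 0, "ax": 0, "ay": 0, "az": 0, "hand": 0},
    {"x": 0, "y": 0, "z": 0, "ax": 0, "ay": 0, "az": 0, "hand": -0.3},
    {"x": 0, "y": 0, "z": 0, "ax": 0, "ay": 0, "az": 0, "hand": -1},
    {"x": 0, "y": 0, "z": 0, "ax": 0, "ay": 0, "az": 0, "hand": -1},
  ],
  grip_force=30,
)

```text
time_s: 10.9
eef_pos: [481.7, -282.9, 136.5]
ee_rot: [0.67, 0.226, 0.67, -0.226]
force: [-0.2, 1.7, 5.8]
grip_width: 0.343
```

```bash
python3 - <<'E'
from h import *
s=viewer.capture("scene");cv2.imwrite("pics/s5.png",s)
crop(s,165,95,120,120,5,"pics/grip.png")
print(ctrl.sense())
E
```

```text
{'time_s': 10.95, 'joints': array([-7.40855739e-01,  4.42141202e-01,  1.48912521e+00,  1.75671335e-04,
        1.20899946e+00, -1.66093883e+00]), 'dq': array([-6.26984138e-04, -9.52524827e-05, -8.85669801e-04,  1.21490711e-03,
       -3.37393228e-04,  8.29982244e-04]), 'tau': array([-6.26338217e-01, -4.27556634e+01, -2.29236281e+01, -1.47904479e-01,
       -1.67487301e-01,  1.17916963e-02]), 'eef_pos': array([ 481.68623999, -282.90440599,  136.49717667]), 'ee_rot': array([ 0.67045516,  0.22590892,  0.6695499 , -0.22618129]), 'force': array([0.86595021, 1.52405727, 5.6137943 ]), 'wrist_torque': array([ 0.21186567, -0.01808032, -0.02784783]), 'grip_width': 0.34044850344920263}
```

View pics/grip.png

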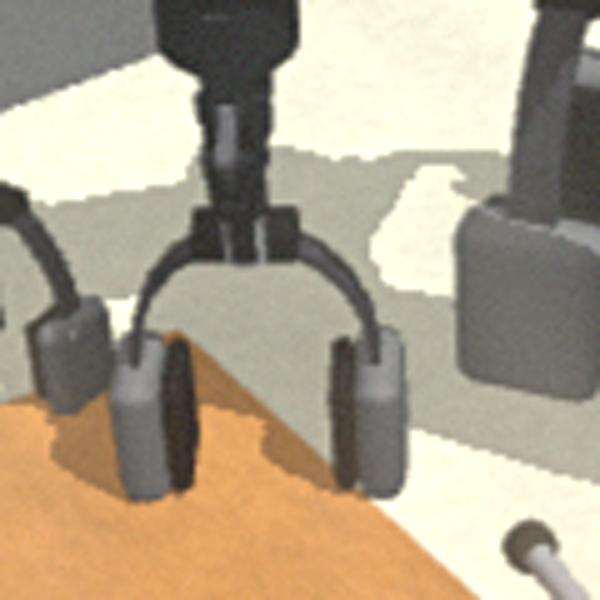

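The pad is gripped across its width (29 mm), the tips are within the pad's height and the cups are still upright. I'll lift straight up, then carry the muffs to a point beyond the bar's end while turning +27°.

>>> carry_out(
  targets=[
    {"x": 0, "y": 0, "z": 0.007, "ax": 0, "ay": 0, "az": 0, "hand": -1},
    {"x": 0, "y": 0, "z": 0.022, "ax": 0, "ay": 0, "az": 0, "hand": -1},
    {"x": 0, "y": 0, "z": 0.04, "ax": 0, "ay": 0, "az": 0, "hand": -1},
    {"x": 0, "y": 0, "z": 0.06, "ax": 0, "ay": 0, "az": 0, "hand": -1},
    {"x": 0, "y": 0, "z": 0.075, "ax": 0, "ay": 0, "az": 0, "hand": -1},
  ],
  grip_force=40,
)

```text
time_s: 11.58
eef_pos: [481.4, -282.8, 212.2]
ee_rot: [0.67, 0.226, 0.67, -0.226]
force: [-0.1, -0.5, -3.5]
grip_width: 0.339
```

>>> carry_out(
  targets=[
    {"x": 0.003, "y": 0.015, "z": 0, "ax": 0, "ay": 0, "az": 0.03, "hand": -1},
    {"x": 0.008, "y": 0.04, "z": 0, "ax": 0, "ay": 0, "az": 0.08, "hand": -1},
    {"x": 0.013, "y": 0.07, "z": 0, "ax": 0, "ay": 0, "az": 0.14, "hand": -1},
    {"x": 0.018, "y": 0.1, "z": 0, "ax": 0, "ay": 0, "az": 0.2, "hand": -1},
    {"x": 0.023, "y": 0.13, "z": 0, "ax": 0, "ay": 0, "az": 0.26, "hand": -1},
  ],
)

```text
time_s: 12.2
eef_pos: [504.1, -150.6, 210.0]
ee_rot: [0.693, 0.136, 0.694, -0.136]
force: [-1.0, -0.4, -3.4]
grip_width: 0.345
```

>>> carry_out(
  targets=[
    {"x": 0.006, "y": 0.035, "z": 0, "ax": 0, "ay": 0, "az": 0.06, "hand": -1},
    {"x": 0.012, "y": 0.07, "z": 0, "ax": 0, "ay": 0, "az": 0.12, "hand": -1},
    {"x": 0.018, "y": 0.105, "z": 0, "ax": 0, "ay": 0, "az": 0.17, "hand": -1},
    {"x": 0.022, "y": 0.13, "z": 0, "ax": 0, "ay": 0, "az": 0.2, "hand": -1},
    {"x": 0.0235, "y": 0.139, "z": 0, "ax": 0, "ay": 0, "az": 0.216, "hand": -1},
  ],
)

```text
time_s: 12.82
eef_pos: [527.4, -11.9, 210.2]
ee_rot: [0.704, 0.061, 0.705, -0.06]
force: [-0.7, -0.1, -3.5]
grip_width: 0.339
```

```bash
python3 - <<'E'
from h import *
t=viewer.capture("top");s=viewer.capture("scene");cv2.imwrite("pics/s6.png",s);cv2.imwrite("pics/t6.png",t)
q=ctrl.sense();w,x,y,z=q["ee_rot"];print(q["time_s"],q["eef_pos"],q["force"],q["wrist_torque"],q["grip_width"],"yaw",np.degrees(np.arctan2(1-2*(x*x+z*z),2*(x*y-w*z))))
d=np.array([np.cos(np.radians(-100)),np.sin(np.radians(-100))])
v=q["eef_pos"][:2]-[572.5,237.5];print("r",v@d,"lat",v@np.array([-d[1],d[0]]))
E
```

```text
12.925 [527.55826466 -12.97332952 210.37600236] [-0.44100197 -0.55961802 -3.32415332] [-0.07307022  0.0358027  -0.01139775] 0.3417125576550161 yaw 80.08631370198209
r 254.47212727254322 lat -0.7647321682054176
```

Holding at r=254 on the bar's line with yaw 80.1° and the crown at about 237 mm. Next I slide in over the bar to r=110.

>>> carry_out(
  targets=[
    {"x": 0.003, "y": 0.015, "z": 0, "ax": 0, "ay": 0, "az": 0, "hand": -1},
    {"x": 0.007, "y": 0.035, "z": 0, "ax": 0, "ay": 0, "az": 0, "hand": -1},
    {"x": 0.0105, "y": 0.058, "z": 0, "ax": 0, "ay": 0, "az": 0, "hand": -1},
    {"x": 0.0145, "y": 0.08, "z": 0, "ax": 0, "ay": 0, "az": 0, "hand": -1},
    {"x": 0.0185, "y": 0.102, "z": 0, "ax": 0, "ay": 0, "az": 0, "hand": -1},
  ],
)

```text
time_s: 13.55
eef_pos: [546.5, 89.0, 210.7]
ee_rot: [0.704, 0.062, 0.704, -0.062]
force: [-0.5, 0.5, -3.0]
grip_width: 0.346
```

>>> carry_out(
  targets=[
    {"x": 0.003, "y": 0.018, "z": 0, "ax": 0, "ay": 0, "az": 0, "hand": -1},
    {"x": 0.0055, "y": 0.032, "z": -0.002, "ax": 0, "ay": 0, "az": 0, "hand": -1},
    {"x": 0.007, "y": 0.04, "z": -0.006, "ax": 0, "ay": 0, "az": 0, "hand": -1},
    {"x": 0.007, "y": 0.04, "z": -0.01, "ax": 0, "ay": 0, "az": 0, "hand": -1},
    {"x": 0.007, "y": 0.04, "z": -0.014, "ax": 0, "ay": 0, "az": 0, "hand": -1},
  ],
)

```text
time_s: 14.18
eef_pos: [553.3, 127.8, 196.4]
ee_rot: [0.704, 0.062, 0.705, -0.062]
force: [0.6, 0.1, -3.1]
grip_width: 0.34
```

>>> carry_out(
  targets=[
    {"x": 0, "y": 0, "z": -0.002, "ax": 0, "ay": 0, "az": 0, "hand": -1},
    {"x": 0, "y": 0, "z": -0.004, "ax": 0, "ay": 0, "az": 0, "hand": -1},
    {"x": 0, "y": 0, "z": -0.006, "ax": 0, "ay": 0, "az": 0, "hand": -1},
    {"x": 0, "y": 0, "z": -0.006, "ax": 0, "ay": 0, "az": 0, "hand": -1},
  ],
)

```text
time_s: 14.68
eef_pos: [553.3, 128.2, 190.7]
ee_rot: [0.704, 0.062, 0.704, -0.062]
force: [0.3, -0.6, -2.6]
grip_width: 0.344
```

>>> carry_out(
  targets=[
    {"x": 0, "y": 0, "z": -0.001, "ax": 0, "ay": 0, "az": 0, "hand": -1},
    {"x": 0, "y": 0, "z": -0.002, "ax": 0, "ay": 0, "az": 0, "hand": -1},
    {"x": 0, "y": 0, "z": -0.003, "ax": 0, "ay": 0, "az": 0, "hand": -1},
    {"x": 0, "y": 0, "z": -0.003, "ax": 0, "ay": 0, "az": 0, "hand": -1},
  ],
)

```text
time_s: 15.18
eef_pos: [553.3, 128.2, 187.7]
ee_rot: [0.704, 0.062, 0.704, -0.062]
force: [-0.3, 0.3, -3.1]
grip_width: 0.343
```

>>> carry_out(
  targets=[
    {"x": 0, "y": 0, "z": -0.0005, "ax": 0, "ay": 0, "az": 0, "hand": -1},
    {"x": 0, "y": 0, "z": -0.001, "ax": 0, "ay": 0, "az": 0, "hand": -1},
    {"x": 0, "y": 0, "z": -0.001, "ax": 0, "ay": 0, "az": 0, "hand": -1},
  ],
)

```text
time_s: 15.55
eef_pos: [553.3, 128.3, 186.7]
ee_rot: [0.704, 0.062, 0.704, -0.062]
force: [0.9, -1.1, -2.7]
grip_width: 0.34
```

>>> carry_out(
  targets=[
    {"x": 0, "y": 0, "z": -0.0005, "ax": 0, "ay": 0, "az": 0, "hand": -1},
    {"x": 0, "y": 0, "z": -0.001, "ax": 0, "ay": 0, "az": 0, "hand": -1},
    {"x": 0, "y": 0, "z": -0.001, "ax": 0, "ay": 0, "az": 0, "hand": -1},
  ],
)

```text
time_s: 15.92
eef_pos: [553.3, 128.2, 185.7]
ee_rot: [0.704, 0.062, 0.704, -0.062]
force: [-0.1, 0.0, -2.7]
grip_width: 0.344
```

>>> carry_out(
  targets=[
    {"x": 0, "y": 0, "z": -0.0005, "ax": 0, "ay": 0, "az": 0, "hand": -1},
    {"x": 0, "y": 0, "z": -0.001, "ax": 0, "ay": 0, "az": 0, "hand": -1},
    {"x": 0, "y": 0, "z": -0.001, "ax": 0, "ay": 0, "az": 0, "hand": -1},
  ],
)

```text
time_s: 16.3
eef_pos: [553.4, 128.3, 185.4]
ee_rot: [0.705, 0.062, 0.704, -0.062]
force: [-3.1, -0.3, 4.7]
grip_width: 0.342
```

>>> carry_out(
  targets=[
    {"x": 0, "y": 0, "z": 0.0003, "ax": 0, "ay": 0, "az": 0, "hand": -1},
    {"x": 0, "y": 0, "z": 0.0005, "ax": 0, "ay": 0, "az": 0, "hand": -1},
    {"x": 0, "y": 0, "z": 0.0005, "ax": 0, "ay": 0, "az": 0, "hand": -1},
  ],
)

```text
time_s: 16.68
eef_pos: [553.4, 128.2, 185.4]
ee_rot: [0.705, 0.062, 0.704, -0.062]
force: [-1.0, -0.6, 3.4]
grip_width: 0.337
```

```bash
python3 - <<'E'
from h import *
q=ctrl.sense();print(q["time_s"],q["eef_pos"],q["force"],q["wrist_torque"])
E
```

```text
16.675 [553.42307511 128.24310732 185.43364419] [-0.9842142  -0.60690651  3.36794447] [-0.04456011  0.38449199 -0.01224289]
```

>>> carry_out(
  targets=[
    {"x": 0, "y": 0, "z": 0, "ax": 0, "ay": 0, "az": 0, "hand": -0.3},
    {"x": 0, "y": 0, "z": 0, "ax": 0, "ay": 0, "az": 0, "hand": -0.25},
    {"x": 0, "y": 0, "z": 0, "ax": 0, "ay": 0, "az": 0, "hand": -0.1},
    {"x": 0, "y": 0, "z": 0, "ax": 0, "ay": 0, "az": 0, "hand": 0.2},
    {"x": 0, "y": 0, "z": 0, "ax": 0, "ay": 0, "az": 0, "hand": 0.5},
  ],
  grip_force=20,
)

```text
time_s: 17.3
eef_pos: [553.4, 128.2, 185.2]
ee_rot: [0.704, 0.062, 0.704, -0.062]
force: [-0.1, 0.2, 0.0]
grip_width: 0.749
```

```bash
python3 - <<'E'
from h import *
q=ctrl.sense();print(q["time_s"],q["eef_pos"],q["force"],q["wrist_torque"],q["grip_width"])
s=viewer.capture("scene");cv2.imwrite("pics/s7.png",s)
E
```

```text
17.3 [553.35106635 128.2499851  185.22808526] [-0.05223533  0.20536262  0.03853433] [ 0.00452524  0.03843633 -0.01146879] 0.748836441825147
```

Released, with no force left on the tool. I'll lift straight up, then move clear towards the robot's side.

>>> carry_out(
  targets=[
    {"x": 0, "y": 0, "z": 0.01, "ax": 0, "ay": 0, "az": 0, "hand": 0.6},
    {"x": 0, "y": 0, "z": 0.025, "ax": 0, "ay": 0, "az": 0, "hand": 0.6},
    {"x": 0, "y": 0, "z": 0.05, "ax": 0, "ay": 0, "az": 0, "hand": 0.6},
    {"x": 0, "y": 0, "z": 0.08, "ax": 0, "ay": 0, "az": 0, "hand": 0.6},
    {"x": 0, "y": 0, "z": 0.11, "ax": 0, "ay": 0, "az": 0, "hand": 0.6},
  ],
)

```text
time_s: 17.98
eef_pos: [553.3, 128.3, 297.6]
ee_rot: [0.705, 0.062, 0.704, -0.062]
force: [0.2, -0.6, -0.1]
grip_width: 0.803
```

>>> carry_out(
  targets=[
    {"x": -0.03, "y": -0.04, "z": 0, "ax": 0, "ay": 0, "az": 0, "hand": 0.6},
    {"x": -0.06, "y": -0.08, "z": 0, "ax": 0, "ay": 0, "az": 0, "hand": 0.6},
    {"x": -0.09, "y": -0.12, "z": 0, "ax": 0, "ay": 0, "az": 0, "hand": 0.6},
    {"x": -0.12, "y": -0.16, "z": 0, "ax": 0, "ay": 0, "az": 0, "hand": 0.6},
    {"x": -0.15, "y": -0.2, "z": 0, "ax": 0, "ay": 0, "az": 0, "hand": 0.6},
  ],
)

```text
time_s: 18.6
eef_pos: [402.3, -72.8, 296.5]
ee_rot: [0.705, 0.061, 0.704, -0.062]
force: [0.0, -0.7, 0.1]
grip_width: 0.807
```

>>> carry_out(
  targets=[
    {"x": 0, "y": -0.04, "z": 0, "ax": 0, "ay": 0, "az": 0, "hand": 0.6},
    {"x": 0, "y": -0.08, "z": 0, "ax": 0, "ay": 0, "az": 0, "hand": 0.6},
    {"x": 0, "y": -0.11, "z": 0, "ax": 0, "ay": 0, "az": 0, "hand": 0.6},
    {"x": 0, "y": -0.12, "z": 0, "ax": 0, "ay": 0, "az": 0, "hand": 0.6},
    {"x": 0, "y": -0.12, "z": 0, "ax": 0, "ay": 0, "az": 0, "hand": 0.6},
  ],
)

```text
time_s: 19.23
eef_pos: [403.4, -191.6, 295.7]
ee_rot: [0.705, 0.062, 0.704, -0.062]
force: [-0.4, 0.9, -0.7]
grip_width: 0.796
```

```bash
python3 - <<'E'
from bar import *
t=viewer.capture("top");s=viewer.capture("scene");cv2.imwrite("pics/s8.png",s);cv2.imwrite("pics/t8.png",t)
t2=viewer.capture("top");s2=viewer.capture("scene")
print("motion",[np.abs(cv2.absdiff(cv2.GaussianBlur(a,(5,5),0),cv2.GaussianBlur(b,(5,5),0))).max() for a,b in((t,t2),(s,s2))])
analyse(t,s)
f=lambda im,x,y,w,h,k:cv2.convertScaleAbs(cv2.resize(im[y:y+h,x:x+w],None,fx=k,fy=k,interpolation=cv2.INTER_CUBIC),alpha=1.5,beta=10)
A=f(s,190,150,190,230,2.4);B=f(t,170,140,110,100,3)
o=np.zeros((560,800,3),np.uint8);o[:A.shape[0],:A.shape[1]]=A;o[:B.shape[0],460:460+B.shape[1]]=B
C2=f(s,100,100,330,290,1);o[302:302+240,460:790]=C2[:240]
cv2.imwrite("pics/final.png",o)
E
```

```text
motion [np.uint8(19), np.uint8(16)]
top mark [554.5  127.55] px 62 sizes [25.26 28.46] axis deg -161.9984108763277
top bar n 22 20 angle -99.46687284037975 offs@0 0.04709662065683002 offs@100 0.9776059019514522 width 12.5
   bar point r100 [556.1  138.85] lateral mark-bar 0.3926569856478713
scene mark [554.12 141.41] px 207 sizes [30.58 50.18] axis deg -101.71837348496457
scene bar n 17 14 angle -99.9481420014084 offs@0 -1.3394610349764768 offs@100 -1.2489517283698093 width 16.0
   bar point r100 [553.91 139.24] lateral mark-bar -0.16329197292282005
```

View pics/final.png

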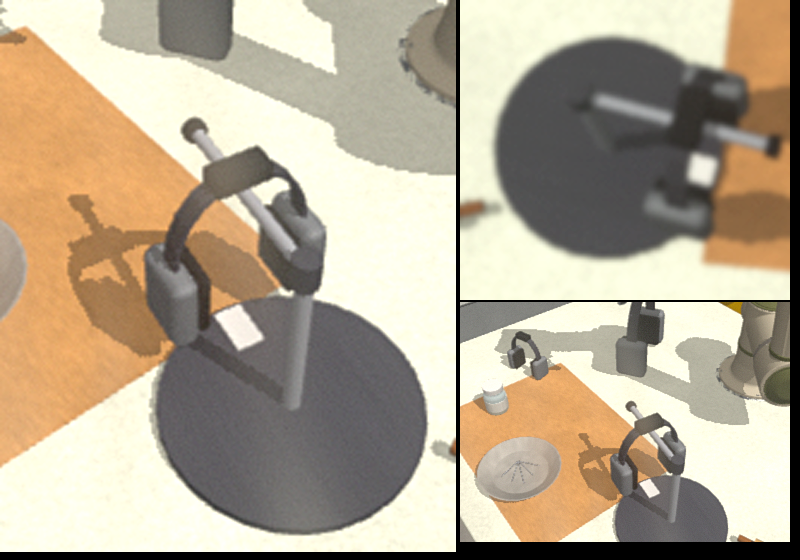

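The muffs hang over the bar between post and knob with a cup on either side. In the left crop the pad is at (237,172), the cups at (175,295) and (292,240), and the mark at (240,327) is under the bar. I'll let some time pass, check that they are still, and then hand in.

>>> carry_out(
  targets=[
    {"x": 0, "y": 0, "z": 0, "ax": 0, "ay": 0, "az": 0, "hand": 0.6},
    {"x": 0, "y": 0, "z": 0, "ax": 0, "ay": 0, "az": 0, "hand": 0.6},
    {"x": 0, "y": 0, "z": 0, "ax": 0, "ay": 0, "az": 0, "hand": 0.6},
    {"x": 0, "y": 0, "z": 0, "ax": 0, "ay": 0, "az": 0, "hand": 0.6},
    {"x": 0, "y": 0, "z": 0, "ax": 0, "ay": 0, "az": 0, "hand": 0.6},
  ],
)

```text
time_s: 20.05
eef_pos: [403.3, -191.8, 295.3]
ee_rot: [0.704, 0.062, 0.704, -0.062]
force: [0.3, -0.1, -0.6]
grip_width: 0.798
```

```bash
python3 - <<'E'
from h import *
old=cv2.imread("pics/s8.png").astype(float)
for i in range(4):
    s=viewer.capture("scene").astype(float)
    d=np.abs(s-old); print("muffs",d[205:300,245:330].mean().round(2),"static ref",d[300:380,380:480].mean().round(2))
    sh,_=cv2.phaseCorrelate(cv2.cvtColor(old.astype(np.uint8),7)[205:300,245:330].astype(float),cv2.cvtColor(s.astype(np.uint8),7)[205:300,245:330].astype(float)); print(np.round(sh,3))
# fitted tilt/shift check: pad and cups, model hung at r=110
d=np.radians(-100);c=np.array([572.5,237.5])+110*np.array([np.cos(d),np.sin(d)])
for v in((0,0,174),(64,0,44),(-64,0,44)):
    print(v,((proj("scene",[c[0]-np.sin(d)*v[0],c[1]+np.cos(d)*v[0],v[2]+49])-[190,150])*2.4).round())
E
```

```text
muffs 1.57 static ref 1.3
[-0.004  0.032]
muffs 1.58 static ref 1.29
[ 0.01  -0.004]
muffs 1.59 static ref 1.31
[-0.007  0.009]
muffs 1.59 static ref 1.29
[ 0.012 -0.013]
(0, 0, 174) [237. 172.]
(64, 0, 44) [175. 291.]
(-64, 0, 44) [289. 243.]
```

The muffs are still and sit where the model says they should: pad (237,172), cups (175,291) and (289,243). I'm handing in.

```bash
python3 -c "
from rig import finish_job
print(finish_job())"
```

```text
the job is handed in; nothing more can be done
None
```

The ear defenders are hanging on the arm, the arm is over the mark, and the job was handed in at about 20 s. No verdict was reported.

**What I did:**
- I gripped the bar at about 150 mm from the post and swung it about 37° until it lay over the mark.
- I gripped the middle-sized ear defenders by the crown pad and slid them over the bar's free end.
- I lowered them onto the bar about 110 mm from the post, with a contact force of about 5–8 N. Then I let go and moved the gripper clear.

**One problem on the way:** the first try at gripping the bar closed on nothing. A light touch on the bar's top, about 11 N, showed the real fingertips about 29.5 mm higher than the reported TCP. I allowed for that in every later move.

**Last checks:**
- **Arm over the mark:** after hanging, the scene camera put the bar 0.2 mm sideways of the mark's middle, at -99.9°. The mark's long axis reads -100.5° in the top camera and -101.7° in the scene camera, so they differ by up to about 1.8°.
- **Top camera after hanging:** it read the bar at -99.5°. Its mark reading could not be used because the headband partly covers the mark.
- **Muffs:** the pad and both cups appear within about 4 enlarged pixels (under 2 camera pixels) of the expected hanging pose. Repeated pictures shifted by less than 0.04 px, so they hang still.
- **Other things:** I commanded no move near the plate, jar or roller. The final picture shows the plate and jar standing as before, but only the edge of the roller is in it. I did not measure any of the three again.

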